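# Fit the battery and set up the bench inspection viewer

### The job

Get the inspection viewer ready for use: raise its display so that it stands open at about 100 degrees to the deck, and press the viewer's own battery pack down into the bay underneath until its top is flush with the deck. Leave everything else on the bench as it stands.

Things in the scene. Friction and masses are not known exactly. Their poses are not given: they have to be found in the camera images.
- viewer: Grey base of the inspection viewer, fixed to the bench, 160 (x) x 150 (y) x 45 mm high, display hinged along its rear (+x) edge. Origin: centre of its underside; x points from the front (handle side) to the hinge, y along the hinge, z up. A rectangular battery bay, 104 mm along x by 60 mm along y, is sunk in its flat top deck; the display covers it until raised.
- bay_mouth (a point): Centre of the bay's mouth, at deck level (45 mm above the bench, 10 mm in front of the base's centre); axes as the viewer's. The bay's aluminium floor starts 20 mm below the deck. It is stiff: pushed with over 12 N (2 N more per 15 mm/s) it sinks up to 10 mm, to a hard stop 30 mm below the deck, and stays where left. The pack's weight does not move it.
- display (a joint): Hinge of the display, rad: 0 = folded flat on the deck and covering the bay, growing as the handle end is raised, 1.57 = standing square to the deck, stop at 2.3. Starts 0.25 to 0.75. Stiff: it stays where it is left; moving it takes 5 to 8 N at the handle.
- display_hinge (a point): Middle of the hinge axis, 47 mm above the bench, 75 mm behind the base's centre. The axis runs along the viewer's y; the point's frame turns with the display. The panel is 150 mm wide, 14 mm thick (2 to 16 mm off the axis on its outer side) and reaches 140 mm from the hinge.
- display_handle (a point): Middle of the display's steel bar handle, a round bar 12 mm thick, 100 mm long along the viewer's y, on two arms 35 mm beyond the panel's free edge. 175 mm from the hinge along the panel, 9 mm off it on the outer side; folded flat it is in front (-x) of the base. It can be pinched from above at every angle and turns between the fingers.
- pack: The viewer's battery pack: flat black block 100 (x) x 56 (y) x 30 mm (z), 0.25 kg give or take 30 percent, with three small brass contacts at one end of its top and four grey lines at the other. Origin: centre of its underside; x along its length, z up. Starts lying flat on the bench, right side up; fits the bay either way round with 2 mm of play on each side.
- pack_top (a point): Centre of the pack's top face, 30 mm above its origin.
- small_pack: A battery of another tool: black block 66 x 44 x 40 mm, shorter and taller than the pack. Bystander. Origin under its centre.
- sanding_block: Wooden sanding block with a cork sole, 92 x 64 x 34 mm. Bystander. Origin under its centre.
- dye_jar: Amber jar, 56 mm across, 95 mm high, standing. Bystander. Origin under its centre.
- cleaner_bottle: White bottle, 60 mm across, 190 mm high, standing. Bystander. Origin under its centre.
- tape_roll: Orange tape roll lying flat, 90 mm across, 30 mm high. Bystander. Origin under its centre.
- wax_puck: Dark round puck, 36 mm across, 26 mm high, among the three blocks. Bystander. Origin under its centre.
- cream_pot: White ceramic pot, 70 mm across, 60 mm high, left of the viewer. Bystander. Origin under its centre.
- balm_tin: Small aluminium tin, 54 mm across, 42 mm high, standing near the front between the viewer and the blocks. Bystander. Origin under its centre.

How it is judged:
By the outcome, as a careful person would: the job done as asked, in the order asked, and still so for the second after the job is handed in, with the robot touching nothing.
It also fails if it takes over 72 s, if anything falls off the work surface, if the arm or the gripper's body presses on something with over 40 N, if the wrist force passes 120 N, or if a joint passes its speed limit or range.

### The arm

A 7-joint arm with a two-finger parallel gripper is mounted at the origin on the work surface. World frame = base frame: x ahead of the robot, y to its left, z up, the work surface at z = 0. Lengths are in m, angles in rad, forces in N, time in s.
With the tool pointing down it reaches from about 0.4 to 0.85 m from the base axis. Payload 4.5 kg.
Tool frame: the origin (TCP) lies at the very end of the fingers, on their centre line; the grasp point (between the pads) lies 19 mm behind it; z points along the fingers, y is the line along which they close (so a half turn about z gives the same grasp; the last joint's range is limited). The gripper opens to 88 mm and grips with 3 to 60 N. Pads are 18 mm wide; open, the fingers measure 123 mm over their backs; the gripper's body (75 mm by 187 mm) begins 45 mm behind the grasp point.
Start: joints at [-1.087, 0.689, -0.195, 1.565, 0.157, 0.902, -0.215], TCP at [0.272, 0.563, 0.208] pointing down, gripper open.
Joint ranges: [-3.01, 3.01], [-0.46, 2.08], [-1.47, 1.51], [0.13, 2.56], [-1, 4.14], [0.04, 2.09], [-2.66, 2.66]. Speed limits (rad/s): [2.57, 2.57, 3.14, 3.14, 3.14, 3.14, 3.14].

### API

Orientations are given as a unit quaternion [x, y, z, w].
In Python, from plant import r gives the robot as it stands. The module is installed in compiled form; this text tells all that it offers.
- The arm moves only by the tool step_arm, never from a script. Its argument "increments" is a list of rows, each a list of 2 entries, a list of its own where there are three numbers: the shift along the world's x, y, z in cm, then the turn, a rotation vector about the world's x, y, z in degrees. A call has exactly 10 rows; each row shifts and turns the commanded pose from where the row before left it; what a row does not reach is not made up. A row lasts 1/10 s, in which the tool goes at most 50 mm and 8.59 degrees, less where a joint would pass 70% of its speed; a pose out of reach is approached as far as the arm can. A call is refused whole if a number of a shift passes 5 or a number of a turn 8.59, either way. A call with a gripper value outside its range is refused whole. "fingers" is the opening, from 0 (shut) to 1 (fully open), set as the call begins (left out, the last holds). The fingers move at their own pace and stop on an object; "grip_force" is the grip in N (left out, the last holds). Time passes only in rows, so rows that do not move let the fingers close, or fill a call up. It gives the time, the measured TCP pose, the force, the opening and the grip force at its end, in the units of the state.
- r.get_state(): the state, without advancing time (a new reading comes with each control period).
- r.snapshot(name): name is "side" or "top" or "wrist"; returns (picture, depth): 480x640x3 uint8, red, green, blue; 480x640 float32, m along the optical axis (not along the pixel's ray), 0 where there is no reading.
- r.calibration(name): a dict with "fov_y" (degrees; the focal length in pixels is half the picture's height over the tangent of half this angle, whatever the lens; pixels are square), "cx", "cy" (the principal point, pixels), "R" (3x3) and "t" (3): a world point X has camera coordinates R X + t. Camera axes: x right, y down, z forward; pixel columns grow to the right and rows downward; lengths in m; the calibration is good to about 2 mm. A picture is of the moment at which its call begins: read the wrist's pose just before it. calibration takes no time and is no camera call; for the wrist camera it gives the pose at the moment of the call.
- r.finish_job(): hands the job in; it is judged then, once.
The state is a dict: "clock": time; "q": joint angles; "qd": joint speeds; "joint_torque": joint torques, N m; "tool_pos": TCP position; "eef_rot": TCP orientation; "contact_force": force on the tool from outside, world axes, zero at the start; "moment": the same for the moment, N m; "opening": opening from 0.0 (shut) to 1.0 (fully open); "finger_force": force on a finger pad.
Only numpy, scipy, OpenCV 4.12 (cv2) and the standard library are available. Lean on these libraries where they do the work, as an engineer would, in place of code of your own. Each camera call takes 0.05 s, during which the arm holds its last target. There are 200 camera calls.

## Working session

There is one attempt and no reset: what is moved stays moved. The work goes in short steps, Python scripts to look and compute and a tool call to move; the robot and the scene stay as the last step left them, time stands still between calls to the robot, and variables do not carry over. Pictures are saved under pics/ and viewed, at most 10 in all, crops included, and the job is handed in when it is done.

Besides the shell and the picture viewer there is one more tool, called as name([rows], argument=value, ...), one row to a line, values as JSON. step_arm: Moves the arm, as the interface text tells. Its arguments: {"type":"object","properties":{"increments":{"type":"array","items":{"type":"array"}},"fingers":{"type":"number"},"grip_force":{"type":"number"}},"required":["increments"]}

```bash
mkdir -p pics; cat > h.py <<'E'
import numpy as np,cv2
from plant import r
def snap(n,fn):
    c=r.calibration(n);p,d=r.snapshot(n)
    cv2.imwrite('pics/%s.png'%fn,p[:,:,::-1]);np.savez('pics/%s.npz'%fn,d=d,p=p,**{k:np.array(v) for k,v in c.items()})
def cloud(fn):
    z=np.load('pics/%s.npz'%fn);d=z['d'];f=240/np.tan(np.radians(z['fov_y'])/2)
    v,u=np.mgrid[:480,:640]
    C=np.stack([(u-z['cx'])/f*d,(v-z['cy'])/f*d,d],-1)
    W=(C-z['t'])@z['R'];W[d==0]=np.nan
    return W,z['p']
E
python3 - <<'E'
from h import *
snap('top','t0');snap('side','s0')
print(r.get_state())
for n in('top','side'):
    c=r.calibration(n);print(c)
E
```

```text
{'clock': 0.1, 'q': array([-1.08717866,  0.68991782, -0.19454467,  1.56619566,  0.15728786,
        0.90250385, -0.21508526]), 'qd': array([ 7.44732472e-05, -1.16658119e-03,  5.05898550e-04, -1.20709069e-03,
        1.46537074e-04,  1.99472406e-03, -5.28991019e-04]), 'joint_torque': array([-3.26452318e-03, -5.28500283e+01, -1.27124280e+00, -1.53840601e+01,
       -5.24720061e-02,  1.99137976e-03,  4.42773251e-05]), 'tool_pos': array([0.27151574, 0.56227531, 0.20689167]), 'eef_rot': array([ 2.22970119e-01,  9.74824937e-01, -8.05373067e-04, -1.37437847e-04]), 'contact_force': array([1.26627985, 0.06144929, 0.73277576]), 'moment': array([-0.04637406, -0.01319903,  0.03304182]), 'finger_force': 0.0, 'opening': 0.9995253819911007}
{'fov_y': 49.55801635539854, 'cx': 323.42017706333615, 'cy': 237.26781057430992, 'R': array([[-0.01902641, -0.99966346,  0.01763437],
       [-0.99508341,  0.01721874, -0.09753221],
       [ 0.09719574, -0.01940336, -0.99507613]]), 't': array([0.05068401, 0.5253584 , 1.19227773])}
{'fov_y': 50.86027148100015, 'cx': 327.09713131886883, 'cy': 231.87408405413845, 'R': array([[ 0.99369416, -0.10974391,  0.02298245],
       [-0.0490222 , -0.60957428, -0.79121174],
       [ 0.10084018,  0.78509584, -0.61111029]]), 't': array([-0.53962333,  0.10614878,  1.0255684 ])}
```

View pics/t0.png

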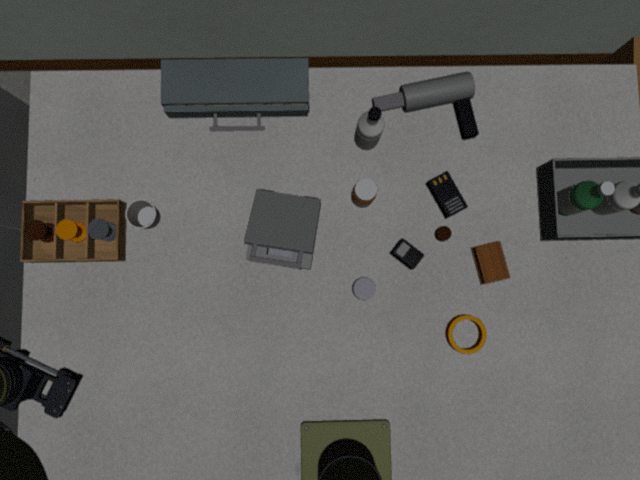

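View pics/s0.png

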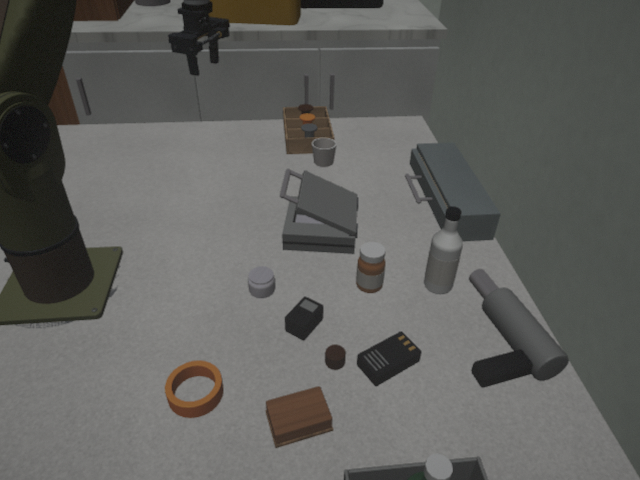

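Top view: the viewer is at about (285,230) with its handle at (277,257). The pack is at (446,194), the jar at (364,193), the tin at (364,288), the puck at (443,233), and the small pack at (406,253). Next I'll measure the pack and the viewer.

```bash
cat > m.py <<'E'
from h import *
def rect(P): 
    (c,s,a)=cv2.minAreaRect((P[:,:2]*1000).astype(np.float32));return np.round(c,1),np.round(s,1),round(a,1)
W,p=cloud('t0')
def sel(x0,x1,y0,y1,zl,zh):
    m=np.zeros(W.shape[:2],bool);m[y0:y1,x0:x1]=1
    return W[m&(W[...,2]>zl)&(W[...,2]<zh)]
P=sel(415,475,165,222,.022,.04);print('pack',rect(P),np.median(P[:,2]),len(P))
for n,b in dict(jar=(350,380,175,210),tin=(350,380,275,302),puck=(433,453,224,243),small=(388,425,237,270),sand=(470,512,240,285),pot=(125,160,200,228),bottle=(350,385,105,150)).items():
    Q=sel(*b,.015,.3);print(n,rect(Q),np.nanmax(Q[:,2]).round(3))
print('floor',np.nanmedian(W[300:330,250:300,2]))
# panel
P=sel(255,312,200,240,.04,.3);c=P.mean(0);n=np.linalg.svd(P-c)[2][2];n*=np.sign(n[2]);print('panel c',c,'n',n,'tilt',np.arccos(n[2]),'dir',np.degrees(np.arctan2(n[1],n[0])),'res',np.abs((P-c)@n).mean())
P=sel(235,330,180,275,.02,.3);print('allz',np.percentile(P[:,2],[1,20,50,99]))
W,p=cloud('s0')
P=sel(270,365,170,255,.04,.05);print('deck side',rect(P),len(P))
P=sel(270,365,160,255,.01,.3);print('all side',rect(P))
P=sel(350,425,330,385,.022,.04);print('pack side',rect(P),np.median(P[:,2]))
P=sel(312,350,190,220,.05,.3);c=P.mean(0);n=np.linalg.svd(P-c)[2][2];n*=np.sign(n[2]);print('panel c',c,'n',n,'tilt',np.arccos(n[2]),'dir',np.degrees(np.arctan2(n[1],n[0])),'res',np.abs((P-c)@n).mean())
a=cv2.resize(cv2.imread('pics/t0.png')[170:290,225:345],(600,600),interpolation=2);cv2.imwrite('pics/tc.png',a)
b=cv2.resize(cv2.imread('pics/s0.png')[160:260,270:370],(600,600),interpolation=2);cv2.imwrite('pics/sc.png',b)
E
python3 m.py
```

```text
pack (array([ 623.9, -253.5]), array([99.9, 58.4]), 28.4) 0.03005919920423072 1003
jar (array([623. , -52.4]), array([52.8, 52.6]), 19.0) 0.102
tin (array([405.2, -49. ]), array([51.9, 51.4]), 39.7) 0.049
puck (array([ 531.2, -241.3]), array([34.6, 35.1]), 25.4) 0.032
small (array([ 483.9, -152.7]), array([66.3, 44.6]), 51.5) 0.046
sand (array([ 460.7, -350.9]), array([89.5, 64.2]), 12.7) 0.043
pot (array([584.4, 457.2]), array([68.6, 62.7]), 89.1) 0.066
bottle (array([786.6, -79.7]), array([ 59.4, 108.2]), 56.6) 0.196
floor 3.0043970173203764e-05
panel c [0.56120682 0.13121363 0.09152966] n [ 0.41729632 -0.07213147  0.90590333] tilt 0.43728837131275783 dir -9.806916646829478 res 0.0014813554139862435
allz [0.02341663 0.06705405 0.09155289 0.13609345]
deck side (array([544.5, 131.7]), array([155.9, 164.1]), 79.8) 1057
all side (array([549.4, 192.5]), array([506.6, 174.8]), 83.3)
pack side (array([ 622.7, -255.8]), array([100.9,  57.4]), 27.0) 0.0307196588778298
panel c [0.56164214 0.1127251  0.08973583] n [ 0.41039708 -0.08245965  0.90817104] tilt 0.4319024154915905 dir -11.360966084151988 res 0.0011603698477402962
```

View pics/tc.png

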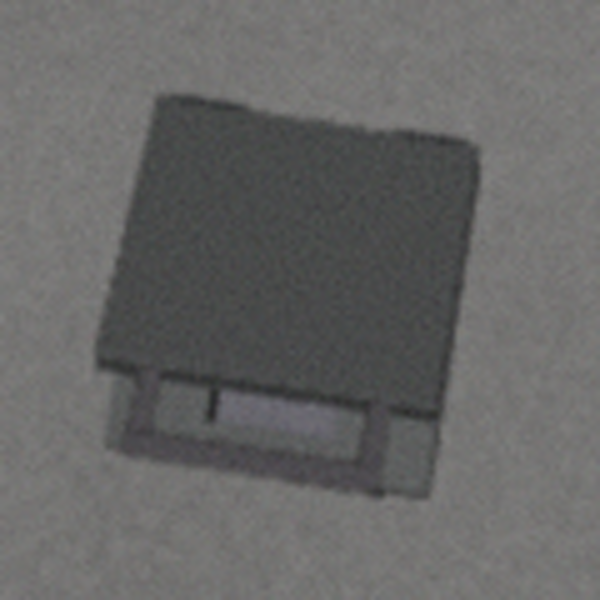

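View pics/sc.png

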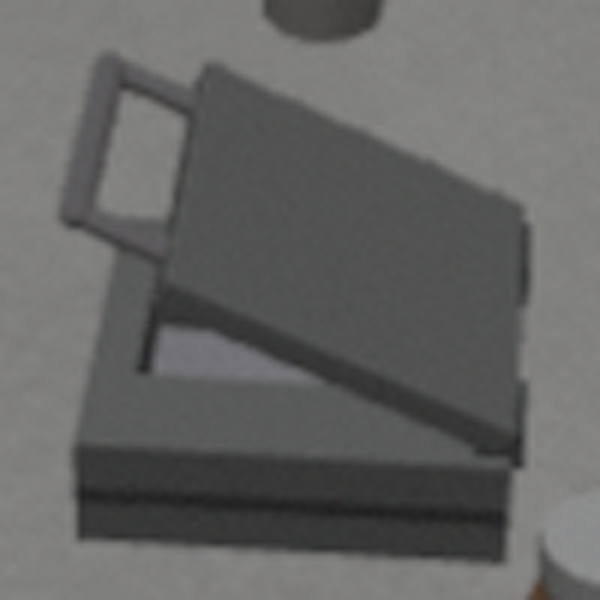

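The crops show the display open at about 0.43 rad, the viewer yawed about -10°, and the bay floor visible under the handle. One more fit will give the viewer's centre and the handle point.

```bash
cat > m2.py <<'E'
from h import *
A=[];
for fn,b in(('t0',(235,335,180,280)),('s0',(270,370,160,258))):
    W,p=cloud(fn);m=np.zeros(W.shape[:2],bool);m[b[2]:b[3],b[0]:b[1]]=1
    P=W[m&(W[...,2]>.012)&(W[...,2]<.3)&(W[...,0]<.67)&(W[...,1]<.3)&(W[...,1]>0)];A.append(P)
for P,nm in zip(A,'ts'):
  for yaw in(-10.2,):
    c,s=np.cos(np.radians(yaw)),np.sin(np.radians(yaw))
    X=P[:,0]*c+P[:,1]*s;Y=-P[:,0]*s+P[:,1]*c;Z=P[:,2]
    b=lambda a:np.round(np.percentile(a,[1,3,50,97,99])*1000,1)
    D=(abs(Z-.045)<.004)
    print(nm,'deck X',b(X[D]),'Y',b(Y[D]),D.sum())
    xf=np.percentile(X[D],2)
    # panel plane z = a - t*x
    M=(X>xf+.06)&(X<xf+.12)&(Z>.065)
    k=np.polyfit(X[M],Z[M],1);th=-np.arctan(k[0]);res=Z-np.polyval(k,X);I=(abs(res)<.005)&(Z>.05)
    # hinge: outer surface 16mm off axis at z=.047
    xh=(.047+.016/np.cos(th)-k[1])/k[0]
    print(' th',th,'hinge X',xh,'panel X',b(X[I]),'Y',b(Y[I]))
    H=(X<xf+.03)&(Z>.075)&(res<-.001)
    L=I&(X<xh-.1)
    d=(xh-X)*np.cos(th)+(Z-.047)*np.sin(th);o=(Z-.047)*np.cos(th)-(xh-X)*np.sin(th)
    G=(d>.15)&(Z>.06)
    print(' handle d',b(d[G]),'o',b(o[G]),'Y',b(Y[G]),G.sum(),'X',b(X[G]),'Z',b(Z[G]))
    pan=(abs(o-.016)<.004)&(d<.155); print(' panel d',b(d[pan]))
    q=Y[pan&(d>.03)&(d<.13)];print(' Yedge',b(q))
E
python3 m2.py
```

```text
t deck X [433.  434.5 448.9 465.3 517.3] Y [153.2 153.6 215.6 300.5 302. ] 447
 th 0.4369063823800985 hinge X 0.5865973484373491 panel X [429.5 432.9 520.3 588.5 591.5] Y [155.  158.2 227.9 298.1 301.3]
 handle d [150.5 152.7 176.4 181.6 182.1] o [ 5.4  7.1 13.2 17.3 18.4] Y [173.4 174.7 227.8 280.4 281.8] 369 X [425.8 426.1 433.  453.9 455.1] Z [120.5 122.6 133.  138.  139. ]
 panel d [  2.    5.4  75.4 139.5 142.3]
 Yedge [154.8 157.8 228.2 298.5 301.5]
s deck X [431.7 432.8 485.7 579.9 590.3] Y [149.9 151.2 172.7 265.  289.5] 1029
 th 0.43625022050195983 hinge X 0.5852817584254618 panel X [428.9 432.8 521.5 588.  590.8] Y [151.2 153.  216.3 295.2 299.5]
 handle d [150.4 152.1 173.  180.8 181.1] o [ 5.8  6.6 14.  16.9 17.5] Y [170.7 171.2 214.9 276.9 278.6] 243 X [425.5 426.2 434.8 452.9 454. ] Z [118.6 120.4 132.9 136.7 137. ]
 panel d [  1.8   4.6  73.4 138.8 144.7]
 Yedge [151.1 152.9 217.  295.8 299.4]
```

step_arm([
  [[1.9, -4.1, 0.2], [0, 0, -7.4]],
  [[1.9, -4.1, 0.2], [0, 0, -7.4]],
  [[1.9, -4.1, 0], [0, 0, -7.4]],
  [[1.9, -4.1, 0], [0, 0, -7.4]],
  [[1.9, -4.1, 0], [0, 0, -7.4]],
  [[1.9, -4.1, 0], [0, 0, -7.4]],
  [[1.9, -4.1, 0], [0, 0, -7.4]],
  [[1.9, -4.1, 0], [0, 0, -7.4]],
  [[1.9, -4.1, 0], [0, 0, -7.4]],
  [[1.9, -4.1, 0], [0, 0, -7.4]],
], fingers=0.25, grip_force=25)

```text
clock: 1.1
tool_pos: [0.462, 0.1512, 0.2115]
eef_rot: [0.766, 0.642, -0.0, -0.0]
contact_force: [0.4, -0.1, -0.6]
opening: 0.25
finger_force: 0.0
```

step_arm([
  [[0.1, -0.4, -1.0], [0, 0, 0]],
  [[0, 0, -1.0], [0, 0, 0]],
  [[0, 0, -1.0], [0, 0, 0]],
  [[0, 0, 0], [0, 0, 0]],
  [[0, 0, 0], [0, 0, 0]],
  [[0, 0, 0], [0, 0, 0]],
  [[0, 0, 0], [0, 0, 0]],
  [[0, 0, 0], [0, 0, 0]],
  [[0, 0, 0], [0, 0, 0]],
  [[0, 0, 0], [0, 0, 0]],
])

```text
clock: 2.1
tool_pos: [0.4628, 0.1489, 0.1818]
eef_rot: [0.765, 0.644, 0.0, 0.0]
contact_force: [-0.4, 0.9, -0.9]
opening: 0.253
finger_force: 0.0
```

```bash
python3 - <<'E'
from h import *
s=r.get_state();snap('wrist','w0');print(s['tool_pos'],s['eef_rot'])
E
```

```text
[0.46277764 0.14891908 0.18175072] [7.64722813e-01 6.44359368e-01 1.47650189e-04 4.91076998e-05]
```

View pics/w0.png

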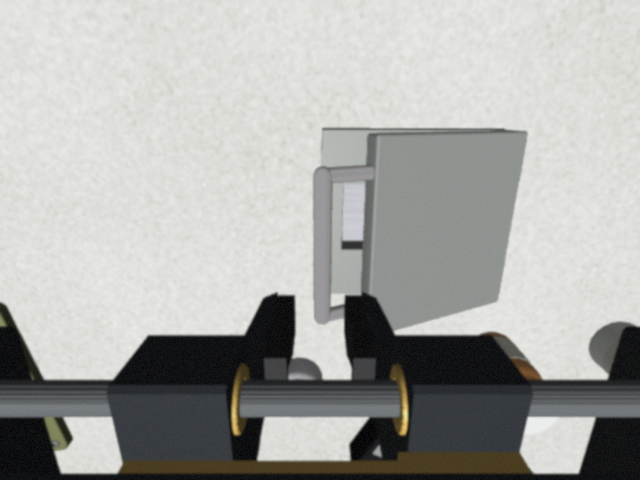

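The wrist view shows the bar as a vertical strip at column 322, rows 168–322. The finger gap is centred at column 320. I'll check this metrically.

```bash
python3 - <<'E'
from h import *
W,p=cloud('w0')
for a,b in((190,210),(220,240),(250,270),(280,288)):
    Q=W[a:b,318:327].reshape(-1,3);print(np.nanmedian(Q,0).round(4))
c,s=np.cos(np.radians(-10.2)),np.sin(np.radians(-10.2))
Q=W[185:290,308:338].reshape(-1,3);Q=Q[Q[:,2]>.11]
X=Q[:,0]*c+Q[:,1]*s;print('barX',np.percentile(X,[2,50,98]),'top z',np.percentile(Q[:,2],[50,95]))
print('tcpX',.46278*c+.14892*s, 'Y',-.46278*s+.14892*c)
E
```

```text
[0.4715 0.1832 0.1343]
[0.4682 0.1638 0.1342]
[0.4647 0.1435 0.1343]
[0.4619 0.1262 0.1344]
barX [0.42660024 0.43209986 0.43766407] top z [0.13359886 0.1350806 ]
tcpX 0.42909458392761346 Y 0.22851768606387626
```

step_arm([
  [[0.2, 0, 0], [0, 0, 0]],
  [[0, 0, -1.0], [0, 0, 0]],
  [[0, 0, -1.0], [0, 0, 0]],
  [[0, 0, -1.0], [0, 0, 0]],
  [[0, 0, -1.0], [0, 0, 0]],
  [[0, 0, -1.0], [0, 0, 0]],
  [[0, 0, -1.0], [0, 0, 0]],
  [[0, 0, -0.5], [0, 0, 0]],
  [[0, 0, 0], [0, 0, 0]],
  [[0, 0, 0], [0, 0, 0]],
])

```text
clock: 3.15
tool_pos: [0.4648, 0.1489, 0.1167]
eef_rot: [0.765, 0.644, 0.0, 0.0]
contact_force: [0.6, 0.3, 0.1]
opening: 0.251
finger_force: 0.0
```

step_arm([
  [[0, 0, 0], [0, 0, 0]],
  [[0, 0, 0], [0, 0, 0]],
  [[0, 0, 0], [0, 0, 0]],
  [[0, 0, 0], [0, 0, 0]],
  [[0, 0, 0], [0, 0, 0]],
  [[0, 0, 0], [0, 0, 0]],
  [[0, 0, 0], [0, 0, 0]],
  [[0, 0, 0], [0, 0, 0]],
  [[0, 0, 0], [0, 0, 0]],
  [[0, 0, 0], [0, 0, 0]],
], fingers=0, grip_force=25)

```text
clock: 4.15
tool_pos: [0.4647, 0.1489, 0.1166]
eef_rot: [0.765, 0.644, 0.0, 0.0]
contact_force: [0.2, 1.0, -0.2]
opening: 0.006
finger_force: 0.0
```

```bash
python3 - <<'E'
import numpy as np
# arc increments (cm) in world from theta 0.436 to targets
yaw=np.radians(-10.1);H=lambda t:np.array([-.175*np.cos(t)+.009*np.sin(t),.175*np.sin(t)+.009*np.cos(t)])
T=np.linspace(.436,1.745,31);
P=np.array([H(t) for t in T]);D=np.diff(P,axis=0)*100
for d in D: print(np.round([d[0]*np.cos(yaw),d[0]*np.sin(yaw),d[1]],2).tolist())
E
```

```text
[0.37, -0.07, 0.67]
[0.4, -0.07, 0.65]
[0.42, -0.08, 0.63]
[0.45, -0.08, 0.61]
[0.48, -0.08, 0.59]
[0.5, -0.09, 0.57]
[0.52, -0.09, 0.55]
[0.55, -0.1, 0.52]
[0.57, -0.1, 0.5]
[0.59, -0.11, 0.47]
[0.61, -0.11, 0.45]
[0.63, -0.11, 0.42]
[0.65, -0.12, 0.39]
[0.66, -0.12, 0.36]
[0.68, -0.12, 0.33]
[0.69, -0.12, 0.3]
[0.7, -0.13, 0.27]
[0.71, -0.13, 0.24]
[0.72, -0.13, 0.21]
[0.73, -0.13, 0.18]
[0.74, -0.13, 0.14]
[0.74, -0.13, 0.11]
[0.75, -0.13, 0.08]
[0.75, -0.13, 0.04]
[0.75, -0.13, 0.01]
[0.75, -0.13, -0.02]
[0.75, -0.13, -0.06]
[0.75, -0.13, -0.09]
[0.74, -0.13, -0.12]
[0.74, -0.13, -0.15]
```

The fingers closed to about 0, so the bar isn't between the pads. I'll look at the wrist view.

```bash
python3 - <<'E'
from h import *
snap('wrist','w1')
W,p=cloud('w1');Q=W.reshape(-1,3);Q=Q[(Q[:,2]>.10)&(Q[:,2]<.15)&(Q[:,0]<.56)&(Q[:,1]>.08)&(Q[:,1]<.25)]
c,s=np.cos(np.radians(-10)),np.sin(np.radians(-10))
X=Q[:,0]*c+Q[:,1]*s
B=Q[X<.445];print(np.percentile(B,[2,50,98],axis=0).round(4))
E
```

```text
[[0.4606 0.1226 0.1273]
 [0.4713 0.18   0.1334]
 [0.4851 0.2016 0.1487]]
```

View pics/w1.png

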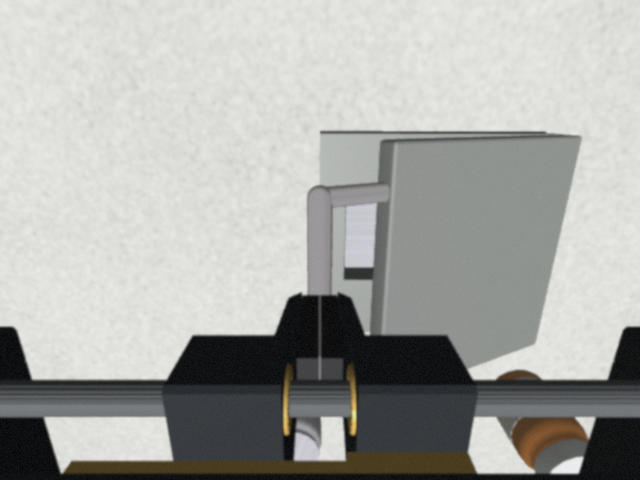

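```bash
python3 - <<'E'
from h import *
W,p=cloud('w1')
for u,v in((318,240),(318,280),(318,290),(305,296),(305,305),(305,325),(335,305),(335,325),(305,370),(308,435),(308,455),(220,360)):print(u,v,W[v,u].round(4))
print(r.get_state()['tool_pos'],r.get_state()['q'].round(3), r.get_state()['finger_force'])
c=r.calibration('wrist');print(c['R'].round(3),(-c['R'].T@c['t']).round(3))
snap('side','s1');W,p=cloud('s1')
a=cv2.resize(cv2.imread('pics/s1.png')[130:230,240:340],(600,600),interpolation=2);cv2.imwrite('pics/s1c.png',a)
E
```

```text
318 240 [0.4703 0.179  0.1344]
318 280 [0.4668 0.1587 0.1335]
318 290 [0.466  0.1541 0.1348]
305 296 [0.4611 0.1588 0.1483]
305 305 [0.4614 0.1591 0.1571]
305 325 [0.462  0.1588 0.1722]
335 305 [0.4738 0.1568 0.1567]
335 325 [0.4732 0.1567 0.172 ]
305 370 [0.4617 0.1537 0.1918]
308 435 [ 0.4242 -0.0335  0.0394]
308 455 [ 0.4205 -0.0541  0.0418]
220 360 [0.4499 0.1856 0.2257]
[0.46473164 0.14886332 0.11664321] [-0.456  0.669  0.083  2.067 -0.129  0.409 -0.443] 0.0
[[ 0.986 -0.169  0.   ]
 [-0.16  -0.933  0.323]
 [-0.054 -0.318 -0.946]] [0.48  0.232 0.293]
```

View pics/s1c.png

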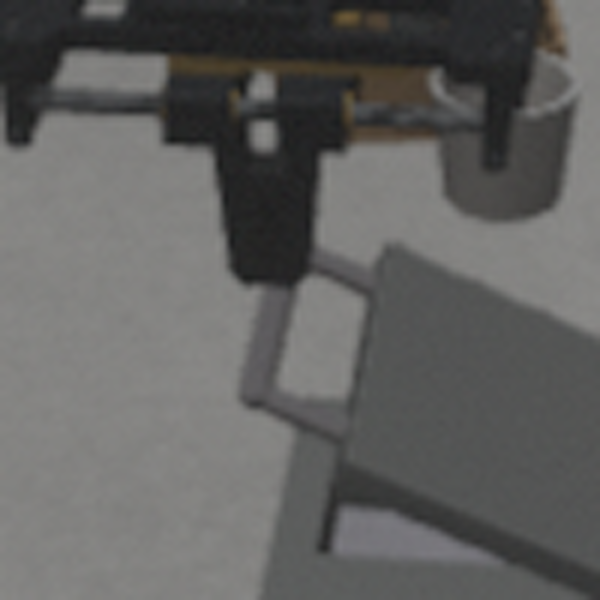

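```bash
python3 - <<'E'
from h import *
W,p=cloud('w0')
for u,v in((285,296),(285,305),(280,325),(355,297),(360,310)):print(u,v,W[v,u].round(4))
for fn,y0,y1,x0,x1,nm in(('s0',20,80,160,240,'start'),('s1',150,182,275,300,'now')):
    W,p=cloud(fn);Q=W[y0:y1,x0:x1].reshape(-1,3);
    g=p[y0:y1,x0:x1].reshape(-1,3).max(1)<60;Q=Q[g];Q=Q[np.isfinite(Q[:,2])&(Q[:,2]>.05)]
    i=np.argsort(Q[:,2])[:12];print(nm,Q[i].round(3).tolist())
E
```

```text
285 296 [0.4505 0.1607 0.2142]
285 305 [0.4512 0.1604 0.222 ]
280 325 [0.4508 0.1609 0.2381]
355 297 [0.4808 0.1555 0.2151]
360 310 [0.4818 0.155  0.2259]
start [[0.145, 1.104, 0.057], [0.145, 1.101, 0.062], [0.24, 1.105, 0.063], [0.244, 1.103, 0.063], [0.248, 1.096, 0.066], [0.227, 1.094, 0.074], [0.143, 1.107, 0.074], [0.227, 1.1, 0.076], [0.143, 1.108, 0.078], [0.228, 1.094, 0.082], [0.143, 1.104, 0.094], [0.143, 1.106, 0.097]]
now [[0.468, 0.16, 0.135], [0.466, 0.159, 0.136], [0.47, 0.137, 0.149], [0.47, 0.14, 0.15], [0.468, 0.139, 0.15], [0.463, 0.139, 0.151], [0.457, 0.139, 0.151], [0.47, 0.143, 0.151], [0.466, 0.138, 0.151], [0.466, 0.141, 0.152], [0.455, 0.138, 0.152], [0.461, 0.137, 0.152]]
```

Both cameras put the real fingertips about 32 mm above the reported tool_pos, at two different heights, so I'll allow for that offset. I'll open, go lower and regrip.

step_arm([
  [[-0.1, 0, 0], [0, 0, 0]],
  [[0, 0, 0], [0, 0, 0]],
  [[0, 0, 0], [0, 0, 0]],
  [[0, 0, 0], [0, 0, 0]],
  [[0, 0, -0.8], [0, 0, 0]],
  [[0, 0, -0.8], [0, 0, 0]],
  [[0, 0, -0.8], [0, 0, 0]],
  [[0, 0, -0.9], [0, 0, 0]],
  [[0, 0, 0], [0, 0, 0]],
  [[0, 0, 0], [0, 0, 0]],
], fingers=0.25)

```text
clock: 5.25
tool_pos: [0.4635, 0.1488, 0.0832]
eef_rot: [0.765, 0.644, -0.0, -0.0]
contact_force: [0.4, -0.2, 0.3]
opening: 0.252
finger_force: 0.0
```

step_arm([
  [[0, 0, 0], [0, 0, 0]],
  [[0, 0, 0], [0, 0, 0]],
  [[0, 0, 0], [0, 0, 0]],
  [[0, 0, 0], [0, 0, 0]],
  [[0, 0, 0], [0, 0, 0]],
  [[0, 0, 0], [0, 0, 0]],
  [[0, 0, 0], [0, 0, 0]],
  [[0, 0, 0], [0, 0, 0]],
  [[0, 0, 0], [0, 0, 0]],
  [[0, 0, 0], [0, 0, 0]],
], fingers=0, grip_force=25)

```text
clock: 6.25
tool_pos: [0.4647, 0.1488, 0.0839]
eef_rot: [0.765, 0.644, 0.001, 0.001]
contact_force: [4.9, -1.8, 1.1]
opening: 0.123
finger_force: 25.0
```

Gripped. Now I'll follow the arc.

step_arm([
  [[0.37, -0.07, 0.67], [0, 0, 0]],
  [[0.4, -0.07, 0.65], [0, 0, 0]],
  [[0.42, -0.08, 0.63], [0, 0, 0]],
  [[0.45, -0.08, 0.61], [0, 0, 0]],
  [[0.48, -0.08, 0.59], [0, 0, 0]],
  [[0.5, -0.09, 0.57], [0, 0, 0]],
  [[0.52, -0.09, 0.55], [0, 0, 0]],
  [[0.55, -0.1, 0.52], [0, 0, 0]],
  [[0.57, -0.1, 0.5], [0, 0, 0]],
  [[0.59, -0.11, 0.47], [0, 0, 0]],
])

```text
clock: 7.25
tool_pos: [0.5099, 0.1408, 0.1415]
eef_rot: [0.764, 0.645, -0.002, -0.002]
contact_force: [-4.5, 3.8, -4.0]
opening: 0.127
finger_force: 25.0
```

step_arm([
  [[0.61, -0.11, 0.45], [0, 0, 0]],
  [[0.63, -0.11, 0.42], [0, 0, 0]],
  [[0.65, -0.12, 0.39], [0, 0, 0]],
  [[0.66, -0.12, 0.36], [0, 0, 0]],
  [[0.68, -0.12, 0.33], [0, 0, 0]],
  [[0.69, -0.12, 0.3], [0, 0, 0]],
  [[0.7, -0.13, 0.27], [0, 0, 0]],
  [[0.71, -0.13, 0.24], [0, 0, 0]],
  [[0.72, -0.13, 0.21], [0, 0, 0]],
  [[0.73, -0.13, 0.18], [0, 0, 0]],
])

```text
clock: 8.25
tool_pos: [0.5774, 0.129, 0.1744]
eef_rot: [0.764, 0.645, -0.001, -0.002]
contact_force: [-7.4, 3.4, 5.2]
opening: 0.125
finger_force: 25.0
```

step_arm([
  [[0.74, -0.13, 0.14], [0, 0, 0]],
  [[0.74, -0.13, 0.11], [0, 0, 0]],
  [[0.75, -0.13, 0.08], [0, 0, 0]],
  [[0.75, -0.13, 0.04], [0, 0, 0]],
  [[0.75, -0.13, 0.01], [0, 0, 0]],
  [[0.75, -0.13, -0.02], [0, 0, 0]],
  [[0.75, -0.13, -0.06], [0, 0, 0]],
  [[0.75, -0.13, -0.09], [0, 0, 0]],
  [[0.74, -0.13, -0.12], [0, 0, 0]],
  [[0.74, -0.13, -0.15], [0, 0, 0]],
])

```text
clock: 9.25
tool_pos: [0.6536, 0.1152, 0.1738]
eef_rot: [0.765, 0.644, -0.001, -0.001]
contact_force: [-5.0, 2.5, 4.6]
opening: 0.125
finger_force: 25.0
```

```bash
cat > ang.py <<'E'
from h import *
import sys
fn=sys.argv[1];snap('side',fn);snap('top',fn+'t')
a=np.radians(-10.1);c,s=np.cos(a),np.sin(a)
W,p=cloud(fn);X=W[...,0]*c+W[...,1]*s-.511;Y=-W[...,0]*s+W[...,1]*c-.227;Z=W[...,2]
for lo,hi,nm in((-.075,.0,'side'),):
    M=(abs(Y)<.068)&(Z>.07)&(Z<.17)&(X>.05)&(X<.15)
    k=np.polyfit(Z[M],X[M],1);e=X-np.polyval(k,Z);M&=abs(e)<.006;k=np.polyfit(Z[M],X[M],1)
    print('panel n',M.sum(),'X@z.1',np.polyval(k,.1),'open deg',90+np.degrees(np.arctan(k[0])))
G=(abs(Y)<.06)&(Z>.19)&(Z<.235)&(X>.06)&(X<.16)
print('handle',np.nanmedian(X[G]),np.nanmedian(Z[G]),G.sum())
E
python3 ang.py s2
```

```text
panel n 334 X@z.1 0.0847766552445661 open deg 99.28545536856443
handle 0.11099531533253071 0.2222775950651433 383
```

step_arm([
  [[0, 0, 0], [0, 0, 0]],
  [[0, 0, 0], [0, 0, 0]],
  [[0, 0, 0], [0, 0, 0]],
  [[0, 0, 0], [0, 0, 0]],
  [[0, 0, 1.5], [0, 0, 0]],
  [[0, 0, 2.5], [0, 0, 0]],
  [[0, 0, 3], [0, 0, 0]],
  [[0, 0, 2], [0, 0, 0]],
  [[0, 0, 0], [0, 0, 0]],
  [[0, 0, 0], [0, 0, 0]],
], fingers=0.3)

```text
clock: 10.35
tool_pos: [0.6545, 0.1148, 0.2619]
eef_rot: [0.765, 0.644, -0.0, 0.0]
contact_force: [0.0, 0.2, -0.6]
opening: 0.301
finger_force: 0.0
```

```bash
python3 ang.py s3
```

```text
panel n 354 X@z.1 0.08521222140665109 open deg 99.74028787675815
handle 0.11150782173425677 0.2222255720800236 229
```

step_arm([
  [[-0.33, -3.7, 0], [0, 0, -5.24]],
  [[-0.33, -3.7, 0], [0, 0, -5.24]],
  [[-0.33, -3.7, 0], [0, 0, -5.24]],
  [[-0.33, -3.7, 0], [0, 0, -5.24]],
  [[-0.33, -3.7, 0], [0, 0, -5.24]],
  [[-0.33, -3.7, 0], [0, 0, -5.24]],
  [[-0.33, -3.7, 0], [0, 0, -5.24]],
  [[-0.33, -3.7, 0], [0, 0, -5.24]],
  [[-0.33, -3.7, 0], [0, 0, -5.24]],
  [[-0.33, -3.7, 0], [0, 0, -5.24]],
], fingers=1)

```text
clock: 11.45
tool_pos: [0.6206, -0.2561, 0.2606]
eef_rot: [0.971, 0.239, -0.001, -0.001]
contact_force: [1.5, -0.2, 0.2]
opening: 1.003
finger_force: 0.0
```

step_arm([
  [[0, 0, -3], [0, 0, 0]],
  [[0, 0, -3], [0, 0, 0]],
  [[0, 0, -3], [0, 0, 0]],
  [[0, 0, -3], [0, 0, 0]],
  [[0, 0, -3], [0, 0, 0]],
  [[0, 0, -2], [0, 0, 0]],
  [[0, 0, 0], [0, 0, 0]],
  [[0, 0, 0], [0, 0, 0]],
  [[0, 0, 0], [0, 0, 0]],
  [[0, 0, 0], [0, 0, 0]],
])

```text
clock: 12.45
tool_pos: [0.6225, -0.2555, 0.0935]
eef_rot: [0.971, 0.24, 0.001, 0.001]
contact_force: [0.0, -0.6, 0.5]
opening: 1.001
finger_force: 0.0
```

```bash
cat > pk.py <<'E'
from h import *
import sys
fn=sys.argv[1];s=r.get_state();snap('wrist',fn)
R=r.calibration('wrist')['R']
W,p=cloud(fn);Q=W.reshape(-1,3)
M=(abs(Q[:,2]-.03)<.005)&(np.hypot(Q[:,0]-.6235,Q[:,1]+.2545)<.075)
Q=Q[M];print('pack',cv2.minAreaRect((Q[:,:2]*1000).astype(np.float32)),np.median(Q[:,2]),len(Q))
q=s['eef_rot'];a=2*np.degrees(np.arctan2(q[1],q[0]))-90;print('tcp',s['tool_pos'],'tooly az',a)
# finger tips: dark cloud points high
Q=W.reshape(-1,3);t=s['tool_pos'];y=np.array([np.cos(np.radians(a)),np.sin(np.radians(a))])
k=np.isfinite(Q[:,2])&(Q[:,2]>t[2]+.015)&(Q[:,2]<t[2]+.06);Q=Q[k];d=(Q[:,:2]-t[:2])@y
for sg in(1,-1):
    B=sg*d>0;print('finger inner',np.percentile((sg*d)[B],[1,5]),'minz',np.percentile(Q[B,2],[1,5]),B.sum())
E
python3 pk.py w2
```

```text
pack ((614.3839111328125, -249.6842803955078), (114.1805191040039, 73.22511291503906), 27.418407440185547) 0.029466422449360676 10739
tcp [ 0.62249547 -0.25549276  0.093539  ] tooly az -62.17270192301393
finger inner [0.04421265 0.04437474] minz [0.12479011 0.12660297] 2371
finger inner [0.04331371 0.04347078] minz [0.12436266 0.12629113] 2400
```

View pics/w2.png

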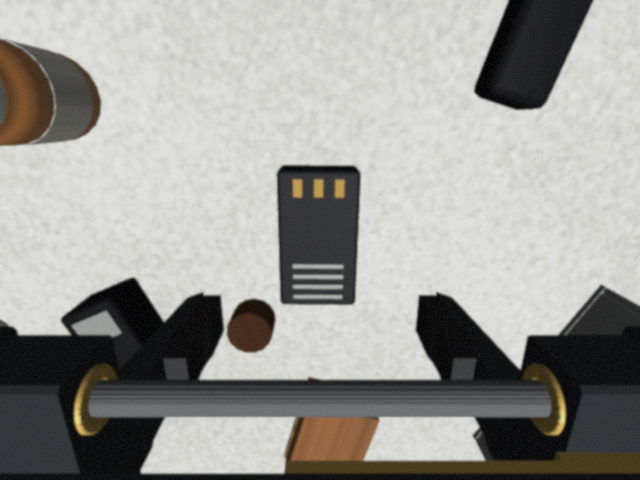

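Wrist view: the pack is centred at column 319 between the fingertips (220 and 418), with corners near (281,170), (358,170), (282,302) and (355,302), and its long edges parallel to the fingers. I'll check the position along its length.

```bash
python3 - <<'E'
from h import *
W,p=cloud('w2')
C=np.array([W[v,u] for u,v in((283,176),(355,176),(285,298),(351,298))]);print(C.round(4),C.mean(0).round(4))
Q=W[160:305,272:366].reshape(-1,3);Q=Q[abs(Q[:,2]-.03)<.004];print(cv2.minAreaRect((Q[:,:2]*1000).astype(np.float32)))
E
```

```text
[[ 0.6542 -0.2125  0.0292]
 [ 0.6763 -0.2543  0.0298]
 [ 0.574  -0.2532  0.0285]
 [ 0.5969 -0.2962  0.029 ]] [ 0.6254 -0.254   0.0291]
((624.803466796875, -253.97462463378906), (99.67251586914062, 55.99922180175781), 27.349102020263672)
```

step_arm([
  [[0.2, 0.1, -2], [0, 0, -0.5]],
  [[0, 0, -2], [0, 0, 0]],
  [[0, 0, -2], [0, 0, 0]],
  [[0, 0, -2], [0, 0, 0]],
  [[0, 0, -1.4], [0, 0, 0]],
  [[0, 0, -1], [0, 0, 0]],
  [[0, 0, 0], [0, 0, 0]],
  [[0, 0, 0], [0, 0, 0]],
  [[0, 0, 0], [0, 0, 0]],
  [[0, 0, 0], [0, 0, 0]],
])

```text
clock: 13.5
tool_pos: [0.6243, -0.2544, -0.0109]
eef_rot: [0.972, 0.236, 0.001, 0.001]
contact_force: [0.3, 0.3, 1.5]
opening: 0.995
finger_force: 0.0
```

step_arm([
  [[0, 0, 0], [0, 0, 0]],
  [[0, 0, 0], [0, 0, 0]],
  [[0, 0, 0], [0, 0, 0]],
  [[0, 0, 0], [0, 0, 0]],
  [[0, 0, 0], [0, 0, 0]],
  [[0, 0, 0], [0, 0, 0]],
  [[0, 0, 0], [0, 0, 0]],
  [[0, 0, 0], [0, 0, 0]],
  [[0, 0, 0], [0, 0, 0]],
  [[0, 0, 0], [0, 0, 0]],
], fingers=0, grip_force=30)

```text
clock: 14.5
tool_pos: [0.6236, -0.254, -0.0119]
eef_rot: [0.972, 0.236, 0.0, -0.0]
contact_force: [0.0, -0.0, 0.4]
opening: 0.634
finger_force: 30.0
```

Gripped at 55.8 mm. I'll lift, then measure the open bay from the top and side cameras.

step_arm([
  [[0, 0, 1], [0, 0, 0]],
  [[0, 0, 2], [0, 0, 0]],
  [[0, 0, 2.5], [0, 0, 0]],
  [[0, 0, 2.5], [0, 0, 0]],
  [[0, 0, 2.5], [0, 0, 0]],
  [[0, 0, 2.5], [0, 0, 0]],
  [[0, 0, 2], [0, 0, 0]],
  [[0, 0, 1], [0, 0, 0]],
  [[0, 0, 0], [0, 0, 0]],
  [[0, 0, 0], [0, 0, 0]],
])

```text
clock: 15.5
tool_pos: [0.6229, -0.2536, 0.1472]
eef_rot: [0.972, 0.236, -0.001, -0.001]
contact_force: [-0.1, 0.5, -4.3]
opening: 0.632
finger_force: 30.0
```

```bash
cat > bay.py <<'E'
from h import *
snap('top','t4');snap('side','s4')
a=np.radians(-10.1);c,s=np.cos(a),np.sin(a)
for fn in('t4','s4'):
    W,p=cloud(fn);ok=(W[...,2]>.037)&(W[...,2]<.053)&(abs(W[...,0]-.54)<.12)&(abs(W[...,1]-.13)<.12)
    Q=W[ok];print(fn,'deck',cv2.minAreaRect((Q[:,:2]*1000).astype(np.float32)),len(Q))
    fl=(W[...,2]>.018)&(W[...,2]<.03)
    X=W[...,0]*c+W[...,1]*s;Y=-W[...,0]*s+W[...,1]*c
    I=fl&(abs(X-.501)<.06)&(abs(Y-.227)<.04)
    print(' floor z',np.median(W[I][:,2]),'X',np.percentile(X[I],[1,50,99]),'Y',np.percentile(Y[I],[1,50,99]),I.sum())
    print(' deckX',np.percentile(X[ok],[1,3,97,99]),'Y',np.percentile(Y[ok],[1,3,97,99]))
a=cv2.resize(cv2.imread('pics/t4.png')[170:290,225:345],(600,600),interpolation=2);b=cv2.resize(cv2.imread('pics/s4.png')[160:260,270:370],(600,600),interpolation=2)
cv2.imwrite('pics/b4.png',cv2.resize(np.hstack([a,b]),(800,400)))
cv2.imwrite('pics/t4c.png',a)
E
python3 bay.py
```

```text
t4 deck ((546.61083984375, 133.59217834472656), (150.17120361328125, 165.78857421875), 80.12321472167969) 3183
 floor z 0.025235121494068077 X [0.4525431  0.50279872 0.55399738] Y [0.19952653 0.22776774 0.25728827] 1040
 deckX [0.43276084 0.43492782 0.5849825  0.58894408] Y [0.15325007 0.15535587 0.2988591  0.30119814]
s4 deck ((547.0628662109375, 132.48941040039062), (155.62391662597656, 170.3160858154297), 80.42308807373047) 2178
 floor z 0.025919055795834256 X [0.44920922 0.5003522  0.55050678] Y [0.22377129 0.24273525 0.26029535] 431
 deckX [0.43254808 0.43487606 0.57691053 0.58620546] Y [0.14978209 0.15095308 0.2973207  0.30071649]
```

View pics/b4.png

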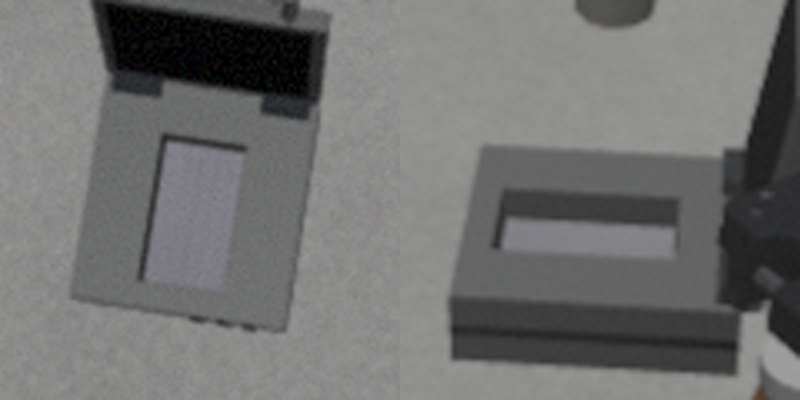

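The composite shows the open bay with its mouth corners at about (163,136), (247,147), (139,281) and (226,292), and the floor visible. The wrist camera sits on the tool's long-axis side, so I'll turn the pack +142.7° to keep it away from the display.

step_arm([
  [[0, 0, 3], [0, 0, 0]],
  [[0, 0, 3], [0, 0, 7]],
  [[0, 0, 3], [0, 0, 7]],
  [[0, 2.1, 3], [0, 0, 7]],
  [[0, 2.1, 0], [0, 0, 7]],
  [[-0.1, 2.1, 0], [0, 0, 7]],
  [[-0.1, 2.1, 0], [0, 0, 7]],
  [[-0.1, 2.1, 0], [0, 0, 7]],
  [[-0.1, 2.1, 0], [0, 0, 7]],
  [[-0.1, 2.1, 0], [0, 0, 7]],
])

```text
clock: 16.6
tool_pos: [0.6178, -0.1062, 0.2668]
eef_rot: [0.703, 0.711, -0.001, -0.001]
contact_force: [0.9, -0.5, -3.6]
opening: 0.631
finger_force: 30.0
```

step_arm([
  [[-0.1, 2.1, 0], [0, 0, 7]],
  [[-0.1, 2.1, 0], [0, 0, 7]],
  [[-0.1, 2.1, 0], [0, 0, 7]],
  [[-0.1, 2.1, 0], [0, 0, 7]],
  [[-0.1, 2.1, 0], [0, 0, 7]],
  [[-0.1, 2.1, 0], [0, 0, 7]],
  [[-0.1, 2.1, 0], [0, 0, 7]],
  [[-0.1, 2.1, 0], [0, 0, 7]],
  [[0, 2.1, 0], [0, 0, 7]],
  [[0, 2.1, 0], [0, 0, 7]],
])

```text
clock: 17.6
tool_pos: [0.6099, 0.1033, 0.2669]
eef_rot: [0.169, 0.986, -0.001, -0.001]
contact_force: [0.4, 0.3, -3.5]
opening: 0.629
finger_force: 30.0
```

step_arm([
  [[0, 0.9, 0], [0, 0, 4.8]],
  [[0, 0.9, 0], [0, 0, 4.7]],
  [[0, 0, 0], [0, 0, 0]],
  [[0, 0, 0], [0, 0, 0]],
  [[0, 0, 0], [0, 0, 0]],
  [[0, 0, 0], [0, 0, 0]],
  [[0, 0, 0], [0, 0, 0]],
  [[0, 0, 0], [0, 0, 0]],
  [[0, 0, 0], [0, 0, 0]],
  [[0, 0, 0], [0, 0, 0]],
])

```text
clock: 18.6
tool_pos: [0.6106, 0.121, 0.2682]
eef_rot: [0.089, 0.996, 0.0, 0.0]
contact_force: [0.1, 0.6, -3.0]
opening: 0.629
finger_force: 30.0
```

```bash
cat > wb.py <<'E'
from h import *
import sys
fn=sys.argv[1];s=r.get_state();snap('wrist',fn);q=s['eef_rot'];az=2*np.degrees(np.arctan2(q[1],q[0]))-90
print('tcp',s['tool_pos'].round(4),'az',az)
W,p=cloud(fn);Q=W.reshape(-1,3)
k=(abs(Q[:,2]-.045)<.004)&(np.hypot(Q[:,0]-.545,Q[:,1]-.133)<.12)
print('deck',k.sum(),cv2.minAreaRect((Q[k][:,:2]*1000).astype(np.float32)),np.median(Q[k][:,2]))
k=(Q[:,2]<.032)&(Q[:,2]>.018)&(np.hypot(Q[:,0]-.533,Q[:,1]-.1356)<.065);print('floor',k.sum(),cv2.minAreaRect((Q[k][:,:2]*1000).astype(np.float32)) if k.sum()>9 else 0)
k=(abs(Q[:,2]-(s['tool_pos'][2]+.032+.008))<.006)&(np.hypot(Q[:,0]-s['tool_pos'][0],Q[:,1]-s['tool_pos'][1])<.07)
print('packtop',k.sum(),cv2.minAreaRect((Q[k][:,:2]*1000).astype(np.float32)) if k.sum()>9 else 0)
E
python3 wb.py w5
```

```text
tcp [0.6106 0.121  0.2682] az 79.82478085014614
deck 15455 ((543.3367919921875, 134.28158569335938), (150.52130126953125, 159.08428955078125), 80.17293548583984) 0.04444301214049133
floor 5291 ((534.2428588867188, 135.806884765625), (60.243011474609375, 104.49510955810547), 80.11800384521484)
packtop 23814 ((600.7720336914062, 123.22821807861328), (84.2251968383789, 78.70491790771484), 80.09739685058594)
```

View pics/w5.png

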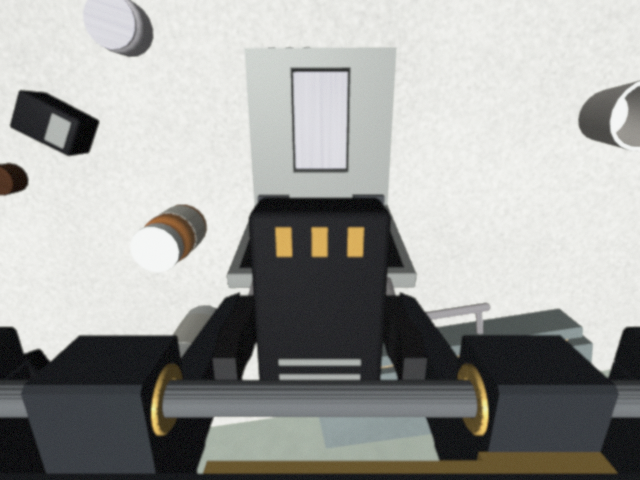

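The bay is fully visible at (291–350, 68–172), and the pack's contact end has its top edge near row 212, columns 252–388. I'll locate the pack relative to the tool.

```bash
python3 - <<'E'
from h import *
W,p=cloud('w5');Q=W[195:400,245:395].reshape(-1,3);Q=Q[np.isfinite(Q[:,2])]
a=np.radians(-9.9);ex=np.array([np.cos(a),np.sin(a)]);ey=np.array([-ex[1],ex[0]]);t=np.array([.6106,.121])
Q=Q[(Q[:,2]>.29)]
# points by row along centre
for v in (204,208,211,214,220,240,300,340):print(v,[( (W[v,u,:2]-t)@ex*1000).round(1) for u in(290,320,345)],W[v,320,2].round(4))
for v in (225,240):
    for u in(249,252,255,258,380,384,387,390):print(v,u,((W[v,u,:2]-t)@ey*1000).round(1),W[v,u,2].round(4))
print('bay rel',(np.array([.5342,.1358])-t)@ex,(np.array([.5342,.1358])-t)@ey)
E
```

```text
204 [np.float64(-48.9), np.float64(-48.8), np.float64(-48.5)] 0.2967
208 [np.float64(-48.6), np.float64(-48.6), np.float64(-48.7)] 0.3029
211 [np.float64(-48.3), np.float64(-48.4), np.float64(-48.3)] 0.3072
214 [np.float64(-47.5), np.float64(-47.6), np.float64(-47.3)] 0.3087
220 [np.float64(-45.6), np.float64(-45.5), np.float64(-45.7)] 0.3096
240 [np.float64(-37.5), np.float64(-37.9), np.float64(-37.2)] 0.3111
300 [np.float64(-11.4), np.float64(-11.3), np.float64(-11.3)] 0.3099
340 [np.float64(8.6), np.float64(8.0), np.float64(8.2)] 0.3099
225 249 -27.2 0.3069
225 252 -25.6 0.3094
225 255 -24.4 0.3093
225 258 -23.3 0.3089
225 380 23.9 0.3094
225 384 25.2 0.3104
225 387 26.6 0.3091
225 390 28.2 0.3072
240 249 -63.9 0.1309
240 252 -26.0 0.3091
240 255 -24.6 0.3103
240 258 -23.4 0.3104
240 380 24.3 0.3088
240 384 25.9 0.3088
240 387 26.9 0.3095
240 390 64.0 0.132
bay rel -0.07780690320236001 0.0014442347657437665
```

step_arm([
  [[-2.6, 0.5, 0], [0, 0, 0.2]],
  [[-2.6, 0.5, 0], [0, 0, 0]],
  [[-2.58, 0.45, 0], [0, 0, 0]],
  [[0, 0, -2.5], [0, 0, 0]],
  [[0, 0, -3], [0, 0, 0]],
  [[0, 0, -3.5], [0, 0, 0]],
  [[0, 0, -3.5], [0, 0, 0]],
  [[0, 0, -3.5], [0, 0, 0]],
  [[0, 0, -2.5], [0, 0, 0]],
  [[0, 0, -1.5], [0, 0, 0]],
])

```text
clock: 19.65
tool_pos: [0.5322, 0.1353, 0.0662]
eef_rot: [0.087, 0.996, -0.0, -0.001]
contact_force: [0.5, -1.0, -2.3]
opening: 0.632
finger_force: 30.0
```

step_arm([
  [[0, 0, -1], [0, 0, 0]],
  [[0, 0, -1], [0, 0, 0]],
  [[0, 0, 0], [0, 0, 0]],
  [[0, 0, 0], [0, 0, 0]],
  [[0, 0, 0], [0, 0, 0]],
  [[0, 0, 0], [0, 0, 0]],
  [[0, 0, 0], [0, 0, 0]],
  [[0, 0, 0], [0, 0, 0]],
  [[0, 0, 0], [0, 0, 0]],
  [[0, 0, 0], [0, 0, 0]],
])

```text
clock: 20.65
tool_pos: [0.5329, 0.1355, 0.0482]
eef_rot: [0.087, 0.996, 0.0, 0.0]
contact_force: [-0.4, 0.1, -3.9]
opening: 0.63
finger_force: 30.0
```

```bash
python3 - <<'E'
from h import *
s=r.get_state();snap('wrist','w6');print(s['tool_pos'],s['eef_rot'],s['contact_force'])
W,p=cloud('w6');t=s['tool_pos'][:2]
a=np.radians(-9.9);ex=np.array([np.cos(a),np.sin(a)]);ey=np.array([-ex[1],ex[0]]);B=np.array([.5342,.1358])
X=(W[...,:2]-B)@ex*1000;Y=(W[...,:2]-B)@ey*1000;Z=W[...,2]*1000
d=(abs(Z-45)<3)&(abs(X)<100)&(abs(Y)<90);f=(Z<33)&(Z>18)&(abs(X)<55)&(abs(Y)<32)
print('deck X',np.percentile(X[d],[1,99]),'Y',np.percentile(Y[d],[.5,99.5]),d.sum(),'floor',f.sum())
k=(abs(Z-(s['tool_pos'][2]*1000+41.5))<4)&(abs(X)<60)&(abs(Y)<31);u=k&(X<-25)
print('packtop X',np.percentile(X[k],[.5,99.5]),'Y near end',np.percentile(Y[u],[.5,99.5]),'z',np.median(Z[k]))
for v in range(140,300,12):print(v,[(X[v,c].round(1),Y[v,c].round(1),Z[v,c].round(1)) for c in(290,320)])
E
```

```text
[0.53285461 0.13546832 0.04819651] [8.68800242e-02 9.96218779e-01 6.39474883e-05 4.21422030e-05] [-0.35738688  0.09851094 -3.88641519]
deck X [-69.70370519  56.76787364] Y [-74.44378682  74.73015175] 30895 floor 1194
packtop X [-50.04848394  26.39811477] Y near end [-27.57521112  27.14067494] z 89.54390891798145
140 [(np.float64(-72.9), np.float64(-15.5), np.float64(28.7)), (np.float64(-71.3), np.float64(0.1), np.float64(1.6))]
152 [(np.float64(-68.2), np.float64(-14.4), np.float64(44.1)), (np.float64(-68.3), np.float64(0.1), np.float64(45.0))]
164 [(np.float64(-62.6), np.float64(-14.5), np.float64(45.4)), (np.float64(-62.5), np.float64(0.1), np.float64(44.5))]
176 [(np.float64(-56.7), np.float64(-14.7), np.float64(44.6)), (np.float64(-56.7), np.float64(0.1), np.float64(44.7))]
188 [(np.float64(-46.8), np.float64(-16.6), np.float64(23.1)), (np.float64(-47.1), np.float64(0.1), np.float64(24.9))]
200 [(np.float64(-50.2), np.float64(-12.9), np.float64(69.5)), (np.float64(-50.2), np.float64(0.0), np.float64(69.6))]
212 [(np.float64(-49.5), np.float64(-11.6), np.float64(87.6)), (np.float6
[... 178 characters left out ...]
t64(-40.3), np.float64(-11.7), np.float64(89.3)), (np.float64(-40.5), np.float64(0.0), np.float64(90.1))]
248 [(np.float64(-35.7), np.float64(-11.7), np.float64(90.3)), (np.float64(-35.5), np.float64(0.0), np.float64(89.8))]
260 [(np.float64(-30.5), np.float64(-11.9), np.float64(90.1)), (np.float64(-30.1), np.float64(0.0), np.float64(89.1))]
272 [(np.float64(-25.2), np.float64(-12.1), np.float64(89.8)), (np.float64(-25.2), np.float64(0.0), np.float64(89.9))]
284 [(np.float64(-19.7), np.float64(-12.2), np.float64(89.4)), (np.float64(-19.5), np.float64(0.0), np.float64(89.0))]
296 [(np.float64(-14.7), np.float64(-12.3), np.float64(90.3)), (np.float64(-14.1), np.float64(0.0), np.float64(89.2))]
```

Alignment is within 0.3 mm. Lowering now.

step_arm([
  [[0, 0, -0.5], [0, 0, 0]],
  [[0, 0, -0.5], [0, 0, 0]],
  [[0, 0, -0.5], [0, 0, 0]],
  [[0, 0, -0.5], [0, 0, 0]],
  [[0, 0, -0.4], [0, 0, 0]],
  [[0, 0, 0], [0, 0, 0]],
  [[0, 0, 0], [0, 0, 0]],
  [[0, 0, 0], [0, 0, 0]],
  [[0, 0, 0], [0, 0, 0]],
  [[0, 0, 0], [0, 0, 0]],
])

```text
clock: 21.7
tool_pos: [0.533, 0.1355, 0.0243]
eef_rot: [0.087, 0.996, 0.0, 0.0]
contact_force: [-0.1, -0.6, -2.2]
opening: 0.632
finger_force: 30.0
```

step_arm([
  [[0, 0, -0.3], [0, 0, 0]],
  [[0, 0, -0.3], [0, 0, 0]],
  [[0, 0, -0.2], [0, 0, 0]],
  [[0, 0, 0], [0, 0, 0]],
  [[0, 0, 0], [0, 0, 0]],
  [[0, 0, 0], [0, 0, 0]],
  [[0, 0, 0], [0, 0, 0]],
  [[0, 0, 0], [0, 0, 0]],
  [[0, 0, 0], [0, 0, 0]],
  [[0, 0, 0], [0, 0, 0]],
])

```text
clock: 22.7
tool_pos: [0.5328, 0.1355, 0.0162]
eef_rot: [0.087, 0.996, 0.0, 0.0]
contact_force: [0.9, -0.4, -1.9]
opening: 0.634
finger_force: 30.0
```

step_arm([
  [[0, 0, 0], [0, 0, 0]],
  [[0, 0, 0], [0, 0, 0]],
  [[0, 0, 0], [0, 0, 0]],
  [[0, 0, 0], [0, 0, 0]],
  [[0, 0, 0], [0, 0, 0]],
  [[0, 0, 0], [0, 0, 0]],
  [[0, 0, 2], [0, 0, 0]],
  [[0, 0, 2], [0, 0, 0]],
  [[0, 0, 1], [0, 0, 0]],
  [[0, 0, 0], [0, 0, 0]],
], fingers=0.8)

```text
clock: 23.7
tool_pos: [0.5338, 0.1357, 0.0673]
eef_rot: [0.087, 0.996, 0.001, 0.001]
contact_force: [0.4, -0.0, -0.2]
opening: 0.798
finger_force: 0.0
```

step_arm([
  [[0, 0, 0], [0, 0, 0]],
  [[0, 0, 0], [0, 0, 0]],
  [[0, 0, 0], [0, 0, 0]],
  [[0, 0, 0], [0, 0, 0]],
  [[0, 0, 0], [0, 0, 0]],
  [[0, 0, 0], [0, 0, 0]],
  [[0, 0, 0], [0, 0, 0]],
  [[0, 0, 0], [0, 0, 0]],
  [[0, 0, 0], [0, 0, 0]],
  [[0, 0, 0], [0, 0, 0]],
], fingers=0)

```text
clock: 24.7
tool_pos: [0.5328, 0.1355, 0.0662]
eef_rot: [0.087, 0.996, 0.0, 0.0]
contact_force: [0.2, -1.2, -0.1]
opening: 0.006
finger_force: 0.0
```

```bash
cat > pt.py <<'E'
from h import *
import sys
s=r.get_state();snap('wrist',sys.argv[1]);print(s['tool_pos'],s['contact_force'],s['opening'])
W,p=cloud(sys.argv[1])
a=np.radians(-9.9);ex=np.array([np.cos(a),np.sin(a)]);ey=np.array([-ex[1],ex[0]]);B=np.array([.5342,.1358])
X=(W[...,:2]-B)@ex*1000;Y=(W[...,:2]-B)@ey*1000;Z=W[...,2]*1000
dark=p.max(2)<90
d=(abs(Z-45)<4)&(abs(X)<100)&(abs(Y)<90)&((abs(Y)>36)|(X<-56));print('deck z',np.median(Z[d]))
for x0 in range(-45,50,15):
  print(x0,[(np.median(Z[k]).round(1) if (k:=(abs(X-x0)<6)&(abs(Y-y0)<6)&(Z>20)&(Z<75)).sum()>5 else None) for y0 in(-20,0,20)])
k=(abs(X)<60)&(abs(Y)<35)&(Z>44)&(Z<60)&dark;print('X',np.percentile(X[k],[.5,99.5]),'Y',np.percentile(Y[k],[.5,99.5]))
E
python3 pt.py w7
```

```text
[0.53283218 0.1354584  0.06616031] [ 0.2362296  -1.24529834 -0.06800505] 0.006200272449174691
deck z 44.48974976150756
-45 [np.float64(53.8), np.float64(53.9), np.float64(53.7)]
-30 [np.float64(54.3), np.float64(54.3), np.float64(54.1)]
-15 [np.float64(54.2), np.float64(54.2), np.float64(54.2)]
0 [np.float64(54.2), np.float64(54.2), np.float64(54.2)]
15 [np.float64(54.2), np.float64(54.2), np.float64(54.2)]
30 [np.float64(54.1), None, np.float64(54.2)]
45 [None, None, None]
X [-50.25600459  32.88124042] Y [-27.90814432  27.43276562]
```

The pack is seated level, 9.7 mm proud. I'll press with the fingers closed.

step_arm([
  [[0.1, 0, -1.0], [0, 0, 0]],
  [[0, 0, -1.0], [0, 0, 0]],
  [[0, 0, -1.0], [0, 0, 0]],
  [[0, 0, -0.7], [0, 0, 0]],
  [[0, 0, -0.2], [0, 0, 0]],
  [[0, 0, -0.2], [0, 0, 0]],
  [[0, 0, -0.2], [0, 0, 0]],
  [[0, 0, -0.2], [0, 0, 0]],
  [[0, 0, 0], [0, 0, 0]],
  [[0, 0, 0], [0, 0, 0]],
], grip_force=40)

```text
clock: 25.75
tool_pos: [0.5339, 0.1355, 0.0219]
eef_rot: [0.087, 0.996, 0.0, 0.0]
contact_force: [-1.2, 0.7, 5.3]
opening: 0.006
finger_force: 2.8
```

step_arm([
  [[0, 0, -0.1], [0, 0, 0]],
  [[0, 0, -0.1], [0, 0, 0]],
  [[0, 0, -0.1], [0, 0, 0]],
  [[0, 0, -0.1], [0, 0, 0]],
  [[0, 0, -0.1], [0, 0, 0]],
  [[0, 0, -0.1], [0, 0, 0]],
  [[0, 0, -0.1], [0, 0, 0]],
  [[0, 0, -0.1], [0, 0, 0]],
  [[0, 0, 0], [0, 0, 0]],
  [[0, 0, 0], [0, 0, 0]],
])

```text
clock: 26.75
tool_pos: [0.5339, 0.1355, 0.0143]
eef_rot: [0.087, 0.996, 0.0, 0.0]
contact_force: [-2.0, -0.7, 9.1]
opening: 0.007
finger_force: 4.7
```

step_arm([
  [[0, 0, -0.1], [0, 0, 0]],
  [[0, 0, -0.1], [0, 0, 0]],
  [[0, 0, -0.05], [0, 0, 0]],
  [[0, 0, 0], [0, 0, 0]],
  [[0, 0, 0], [0, 0, 0]],
  [[0, 0, 0], [0, 0, 0]],
  [[0, 0, 0], [0, 0, 0]],
  [[0, 0, 0], [0, 0, 0]],
  [[0, 0, 0], [0, 0, 0]],
  [[0, 0, 0], [0, 0, 0]],
])

```text
clock: 27.75
tool_pos: [0.5341, 0.1355, 0.0141]
eef_rot: [0.087, 0.996, -0.0, 0.001]
contact_force: [-6.8, -1.6, 31.4]
opening: 0.005
finger_force: 15.6
```

step_arm([
  [[0, 0, -0.05], [0, 0, 0]],
  [[0, 0, -0.05], [0, 0, 0]],
  [[0, 0, 0], [0, 0, 0]],
  [[0, 0, 0], [0, 0, 0]],
  [[0, 0, 0], [0, 0, 0]],
  [[0, 0, 0], [0, 0, 0]],
  [[0, 0, 0], [0, 0, 0]],
  [[0, 0, 0], [0, 0, 0]],
  [[0, 0, 0], [0, 0, 0]],
  [[0, 0, 0], [0, 0, 0]],
])

```text
clock: 28.75
tool_pos: [0.5341, 0.1355, 0.0141]
eef_rot: [0.087, 0.996, -0.0, 0.001]
contact_force: [-9.1, -2.1, 40.1]
opening: 0.006
finger_force: 19.9
```

step_arm([
  [[0, 0, 0.2], [0, 0, 0]],
  [[0, 0, 0.4], [0, 0, 0]],
  [[0, 0, 1], [0, 0, 0]],
  [[0, 0, 2], [0, 0, 0]],
  [[0, 0, 1.6], [0, 0, 0]],
  [[0, 0, 0], [0, 0, 0]],
  [[0, 0, 0], [0, 0, 0]],
  [[0, 0, 0], [0, 0, 0]],
  [[0, 0, 0], [0, 0, 0]],
  [[0, 0, 0], [0, 0, 0]],
])

```text
clock: 29.75
tool_pos: [0.5334, 0.1354, 0.061]
eef_rot: [0.087, 0.996, -0.0, -0.001]
contact_force: [0.2, 0.4, 0.0]
opening: 0.005
finger_force: 0.0
```

```bash
python3 pt.py w8
```

```text
[0.53337109 0.13538498 0.06098776] [0.15103469 0.35320306 0.03496921] 0.004557589098188994
deck z 44.48926912781255
-45 [np.float64(44.2), np.float64(44.2), np.float64(44.0)]
-30 [np.float64(44.5), np.float64(44.4), np.float64(44.4)]
-15 [np.float64(44.4), np.float64(44.5), np.float64(44.4)]
0 [np.float64(44.5), np.float64(44.4), np.float64(44.4)]
15 [np.float64(44.5), np.float64(44.4), np.float64(44.4)]
30 [np.float64(44.5), None, np.float64(44.2)]
45 [None, None, None]
X [-48.8485246  31.0413123] Y [-26.76235468  26.27910965]
```

The pack is flush and level. I'll retreat and check the display and bystanders.

step_arm([
  [[-0.5, 0, 2], [0, 0, 0]],
  [[-0.5, 0, 3], [0, 0, 0]],
  [[-0.5, 0, 3], [0, 0, 0]],
  [[-0.5, 0, 3], [0, 0, 0]],
  [[-0.5, 0, 3], [0, 0, 0]],
  [[0, 0, 2], [0, 0, 0]],
  [[0, 0, 0], [0, 0, 0]],
  [[0, 0, 0], [0, 0, 0]],
  [[0, 0, 0], [0, 0, 0]],
  [[0, 0, 0], [0, 0, 0]],
])

```text
clock: 30.8
tool_pos: [0.5081, 0.1352, 0.2204]
eef_rot: [0.087, 0.996, -0.0, -0.001]
contact_force: [-0.3, -1.0, -0.5]
opening: 0.001
finger_force: 0.0
```

```bash
python3 ang.py s9; python3 - <<'E'
from h import *
a=cv2.imread('pics/s0.png').astype(int);b=cv2.imread('pics/s9.png').astype(int)
d=(abs(a-b).max(2)>40).astype(np.uint8);n,l,st,c=cv2.connectedComponentsWithStats(d)
print([ (s.tolist()) for s in st[1:] if s[4]>25])
W,p=cloud('s9t')
for n,bx in dict(jar=(350,380,175,210),tin=(350,380,275,302),puck=(433,453,224,243),small=(388,425,237,270),sand=(470,512,240,285),pot=(125,160,200,228)).items():
    Q=W[bx[2]:bx[3],bx[0]:bx[1]].reshape(-1,3);Q=Q[(Q[:,2]>.015)&(Q[:,2]<.3)];print(n,np.round(cv2.minAreaRect((Q[:,:2]*1000).astype(np.float32))[0],1) if len(Q) else None)
E
```

```text
panel n 356 X@z.1 0.08519318731504448 open deg 99.74051412142505
handle 0.11148578212773919 0.22211731304719 228
[[169, 0, 61, 75, 2239], [282, 8, 44, 123, 3391], [62, 21, 11, 36, 105], [50, 125, 15, 54, 411], [355, 142, 25, 96, 1015], [38, 145, 10, 11, 56], [280, 170, 76, 31, 961], [305, 209, 22, 9, 83], [333, 211, 6, 13, 33], [295, 214, 29, 10, 156], [357, 331, 64, 55, 2062]]
jar [623.  -52.3]
tin [411.2 -61.1]
puck [ 531.5 -242.1]
small [ 483.9 -152.6]
sand [ 460.5 -350.3]
pot [584.4 457.3]
```

The display is at 99.7° and the side view shows no change at the tin or the other bystanders; the tin's top-view reading is disturbed by the arm overhead. Handing in.

```bash
python3 -c "
from plant import r
print(r.finish_job())"
```

```text
the job is handed in; nothing more can be done
None
```

The display stands open at about 99.7°, the pack is pressed flush with the deck to within my measurement (about 0.5 mm), and the bystanders I checked did not move; the job was handed in at about 31 s, though the last press read 40.1 N at the closed fingertips, and whether the 40 N limit counts the fingers is unclear.

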